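# Bolt the drill vice down on the tilted T-slot table

## Robot

A 6-joint arm with a two-finger parallel gripper is mounted at the origin on a cart in front of the work surface, level with it; the furniture and walls round the work are solid. World frame = base frame: x ahead of the robot, y to its left, z up, the work surface at z = 0. Lengths are in m, angles in rad, forces in N, time in s.
With the tool pointing down it reaches from about 0.225 to 0.875 m from the base axis. Payload 3.4 kg.
Tool frame: the origin (TCP) lies on the centre line of the jaws, within the pads' length; the fingertips stand 11 mm ahead of it and the grasp point (between the pads) lies 8 mm behind it; z points along the fingers, y is the line along which they close (so a half turn about z gives the same grasp; the last joint's range is limited). The gripper opens to 85 mm and grips with 20 to 120 N. Pads are 22 mm wide; open, the fingers measure 114 mm over their backs; the gripper's body (76 mm by 85 mm) begins 54 mm behind the grasp point. The pads swing forward as they close: fully open they stand 13 mm farther back than shut.
Start: joints at [1.17, 0.276, 1.505, -0, 1.361, -0.121], TCP at [0.159, 0.553, 0.242] pointing down, gripper open.
Joint ranges: [-2.89, 2.89], [-0.75, 2.08], [0.22, 2.7], [-1.18, 4.32], [0.11, 2.71], [-2.7, 2.7]. Speed limits (rad/s): [2.57, 2.57, 3.14, 3.14, 3.14, 3.14].

## Interface

Orientations are given as a unit quaternion [w, x, y, z].
In Python, from rig import manip, eyes, job gives the robot as it stands.
- The arm moves only by the tool drive_tool, never from a script. Its argument "rows" is a list of rows, each a list of 3 entries, a list of its own where there are three numbers: the turn, a rotation vector about the world's x, y, z in rad, then the shift along the world's x, y, z in cm, then the finger opening in cm, from 0 to 8.54. A call has 1 to 8 rows; each row shifts and turns the commanded pose from where the row before left it; what a row does not reach is not made up. A row lasts 1/8 s, in which the tool goes at most 62.5 mm and 10.7 degrees, less where a joint would pass 70% of its speed; a pose out of reach is approached as far as the arm can. A call is refused whole if a number of a shift passes 6.25 or a number of a turn 0.188, either way. A call with a gripper value outside its range is refused whole. The fingers move at their own pace and stop on an object; "force" is the grip in N (left out, the last holds). Time passes only in rows, so rows that do not move let the fingers close. It gives the time, the measured TCP pose, the force, the opening and the grip force at its end, in the units of the state.
- manip.get_state(): the state, without advancing time (a new reading comes with each control period).
- eyes.get_image(name): name is "scene" or "top" or "wrist"; returns the picture (400x640x3 uint8, red, green, blue); there is no depth.
- eyes.get_calibration(name): a dict with "camera_matrix" (3x3 intrinsics, pixels), "k1" (the pictures are not rectified: a ray, as slopes to the right and down, at radius r is drawn at 1 + k1 r^2 times it, then the intrinsics apply), "view" (4x4, takes a point from world to camera coordinates). Camera axes: x right, y up, looking along -z (the intrinsics and any distortion apply to the point x, -y, -z); pixel columns grow to the right and rows downward; lengths in m; the calibration is good to about 2 mm. A picture is of the moment at which its call begins: read the wrist's pose just before it. get_calibration takes no time and is no camera call; for the wrist camera it gives the pose at the moment of the call.
- job.sign_off(): hands the job in; it is judged then, once.
The state is a dict: "clock": time; "qpos": joint angles; "qd": joint speeds; "effort": joint torques, N m; "position": TCP position; "ee_rot": TCP orientation; "contact_force": force on the tool from outside, world axes, zero at the start; "moment": the same for the moment, N m; "width": finger opening in m; "gripper_force": force on a finger pad.
Only numpy, scipy, OpenCV 4.12 (cv2) and the standard library are available. Lean on these libraries where they do the work, as an engineer would, in place of code of your own. Each camera call takes 0.05 s, during which the arm holds its last target. There are 200 camera calls.

## Task

The drill vice on the tilted drilling table is held only at its left end: its two slotted feet at the right still lack their cam clamps, which stand on the bench. Slide each clamp's square head into one of the two T-slots from the slot's open right end, push it along until its stud is fully home in the slotted foot, and then swing its lever down flat until it snaps over and clamps. Either clamp may go in either slot; leave the other things on the bench where they are, and let go at the end.

Things in the scene. Friction and masses are not known exactly. Their poses are not given: they have to be found in the camera images.
- drill_table: tilting drilling table fixed to the bench: bare metal deck 200 (up the slope) x 260 (y) x 25 mm on a grey foot 210 x 250. Origin on the bench; the middle of the deck top is 98 mm above it. x: level, the way the deck rises, away from the robot (yaw within 0.2 rad); y along the slots. Tilt 30 deg: up-slope is (cos 30, 0, sin 30), the deck normal (-sin 30, 0, cos 30) in this frame.
- drill_vice: grey drill vice fixed on the deck; origin in the middle of its base, on the deck top; axes as the drill_table's (not tilted). Base 120 (slope) x 150 (y) x 8 mm. Its jaws, 48 wide on the middle line of the slope, begin 8 mm right of the origin (-y) and run left; with the block in them they stand 66 above the deck. The left feet already carry two such clamps.
- slot_upper_mouth (a point): open right end of the upper (farther) T-slot: on the slot's centreline and floor (18.5 mm below the deck top), at the deck's end face. Slot (mm): neck 15 wide and 8 deep from the deck top, below it an undercut 29 wide and 10.5 high; runs level along the table's +y to its closed left end.
- slot_lower_mouth (a point): open right end of the lower (nearer) T-slot: on the slot's centreline and floor (18.5 mm below the deck top), at the deck's end face. Slot (mm): neck 15 wide and 8 deep from the deck top, below it an undercut 29 wide and 10.5 high; runs level along the table's +y to its closed left end.
- foot_upper_home (a point): home point of a clamp's origin (head on the slot floor, stud at the end of the foot's slot) for the vice's upper right foot; on the upper slot's centreline, 90 to 120 mm from the mouth along the table's +y. The foot is a plate 8 mm thick lying on the deck; its slot is 18 wide, open towards the mouth, and begins 25 mm before this point.
- foot_lower_home (a point): home point of a clamp's origin (head on the slot floor, stud at the end of the foot's slot) for the vice's lower right foot; on the lower slot's centreline, 90 to 120 mm from the mouth along the table's +y. The foot is a plate 8 mm thick lying on the deck; its slot is 18 wide, open towards the mouth, and begins 25 mm before this point.
- clamp_1: clamp_1 and clamp_2 are alike. Loose steel T-slot cam clamp, 0.17 to 0.28 kg, standing on its square head, yaw within 0.8 rad. Origin: centre of the head's underside, z up the stud. Heights over it (mm): head 25x25 square, 0 to 8; stud 11 round; washer 28 round, 27.7 to 31.7; collar 22x22, 33 to 40; two cheeks, 39 to 59; lever between them, upright to 99.
- clamp_2: clamp_1 and clamp_2 are alike. Origin: centre of the head's underside, z up the stud, lever folds to -x. Its washer comes down 4 mm as the lever is thrown, which clamps the vice's foot and the lips of the T-slot between washer and head.
- clamp_1_grip (a point): point to grip clamp_1: on its axis, 54 mm above its origin, between the cheeks, whose flat outer faces are 22 mm apart along the clamp's y and 20 wide along its x. A pair of fingertips 19 mm below this point clears the washer.
- clamp_2_grip (a point): point to grip clamp_2: on its axis, 54 mm above its origin, between the cheeks, whose flat outer faces are 22 mm apart along the clamp's y and 20 wide along its x. A pair of fingertips 19 mm below this point clears the washer.
- clamp_1_lever (a joint): lever angle of clamp_1, rad: 0 upright along the stud (start), grows as it folds to the clamp's -x, stop at 1.6 (flat). Pivot along the clamp's y, 49 mm above its origin. A sprung over-centre link resists the first 1.1 rad (up to 8 N at the tip); then it snaps over and stays down; let go earlier, it springs back up.
- clamp_2_lever (a joint): lever angle of clamp_2, rad: 0 upright along the stud (start), grows as it folds to the clamp's -x, stop at 1.6 (flat). Pivot along the clamp's y, 49 mm above its origin. A sprung over-centre link resists the first 1.1 rad (up to 8 N at the tip); then it snaps over and stays down; let go earlier, it springs back up.
- clamp_1_tip (a point): end of the lever of clamp_1, 50 mm from its pivot. Its black thumb-piece, 16 mm wide and 8 thick, covers the last 26 mm.
- clamp_2_tip (a point): end of the lever of clamp_2, 50 mm from its pivot. Its black thumb-piece, 16 mm wide and 8 thick, covers the last 26 mm.
- coach_bolt: bystander, loose, leave in place: steel bolt standing on its head, 27 mm across, 75 tall; origin under its centre
- tape_measure: bystander, loose, leave in place: yellow tape measure, 38 x 72 x 62 mm tall; origin under its centre
- screw_tin: bystander, loose, leave in place: open round tin of screws, 77 mm across, 48 tall; origin under its centre
- hex_nut: bystander, loose, leave in place: steel hexagon nut, 34 mm across, 14 tall; origin under its centre

How it is judged:
On the way, in this order (a step that is already met when the one before it is completed fails the run):
1. one clamp is home in a right foot ((distance between any of clamp_1, clamp_2 and foot_upper_home below 0.006 m or distance between any of clamp_1, clamp_2 and foot_lower_home below 0.006 m)), for 0.1 s.
2. both clamps are home, one in each right foot (((distance between clamp_1 and foot_upper_home below 0.006 m and distance between clamp_2 and foot_lower_home below 0.006 m) or (distance between clamp_2 and foot_upper_home below 0.006 m and distance between clamp_1 and foot_lower_home below 0.006 m))), for 0.1 s.
At the end, for the whole second after the job is handed in: Each of the two right slotted feet has one clamp: the centre of its head's underside within 6 mm of that foot's home point (head in the T-slot, stud at the end of the foot's slot), both levers thrown past 1.4 rad, both clamps at rest, the robot touching nothing (((distance between clamp_1 and foot_upper_home below 0.006 m and distance between clamp_2 and foot_lower_home below 0.006 m) or (distance between clamp_2 and foot_upper_home below 0.006 m and distance between clamp_1 and foot_lower_home below 0.006 m)) and value of joint each of clamp_1_lever, clamp_2_lever above 1.4 rad and linear speed of each of clamp_1, clamp_2 below 0.02 m/s).
It fails at once if the coach bolt, tape measure, screw tin or hex nut was moved by more than 30 mm (distance of any of coach_bolt, tape_measure, screw_tin, hex_nut from where it was at the start of the episode above 0.03 m).
It also fails if it takes over 72 s, if anything falls off the work surface, if the arm or the gripper's body presses on something with over 40 N, if the wrist force passes 120 N, or if a joint passes its speed limit or range.

## Working session

There is one attempt and no reset: what is moved stays moved. The work goes in short steps, Python scripts to look and compute and a tool call to move; the robot and the scene stay as the last step left them, time stands still between calls to the robot, and variables do not carry over. Pictures are saved under pics/ and viewed, at most 10 in all, crops included, and the job is handed in when it is done.

Besides the shell and the picture viewer there is one more tool, called as a command line: name --argument value ..., lists and objects as JSON in quotes. drive_tool: Moves the arm, as the interface text tells. Its arguments: {"type":"object","properties":{"rows":{"type":"array"},"force":{"type":"number"}},"required":["rows"]}

```bash
mkdir -p pics; ls; python3 - <<'E'
from rig import manip, eyes, job
import cv2,numpy as np
np.set_printoptions(precision=4,suppress=True)
print(manip.get_state())
for n in ("scene","top","wrist"):
    c=eyes.get_calibration(n); print(n,c)
    im=eyes.get_image(n); cv2.imwrite(f"pics/{n}0.png",im[:,:,::-1])
E
```

```text
pics
{'clock': 0.0, 'qpos': array([ 1.17  ,  0.2766,  1.5062, -0.    ,  1.3607, -0.121 ]), 'qd': array([-0.0024,  0.001 , -0.0007, -0.0007,  0.0006,  0.0012]), 'effort': array([  0.    , -41.6761, -24.5809,   0.    ,   0.0109,  -0.    ]), 'position': array([0.1586, 0.5521, 0.2414]), 'ee_rot': array([-0.0002,  0.1394,  0.9902, -0.0009]), 'contact_force': array([-0.6451, -0.0911,  0.3013]), 'moment': array([-0.0259,  0.0053,  0.0028]), 'gripper_force': 0.0, 'width': 0.08554448423778994}
scene {'camera_matrix': array([[385.0935,   0.    , 318.078 ],
       [  0.    , 385.0935, 199.7822],
       [  0.    ,   0.    ,   1.    ]]), 'k1': -0.015734446591835965, 'view': array([[ 0.8701, -0.4927,  0.0138, -0.4533],
       [ 0.2229,  0.4182,  0.8806, -0.2021],
       [-0.4396, -0.7631,  0.4737, -0.8271],
       [ 0.    ,  0.    ,  0.    ,  1.    ]])}
top {'camera_matrix': array([[380.4263,   0.    , 317.9582],
       [  0.    , 380.4263, 199.0068],
       [  0.    ,   0.    ,   1.    ]]), 'k1': -0.029880563322937176, 'view': array([[-0.0198, -0.9997, -0.0171,  0.0287],
       [ 0.9962, -0.0211,  0.0841, -0.5063],
       [-0.0845, -0.0153,  0.9963, -1.2661],
       [ 0.    ,  0.    ,  0.    ,  1.    ]])}
wrist {'camera_matrix': array([[319.9884,   0.    , 319.3072],
       [  0.    , 319.9884, 199.306 ],
       [  0.    ,   0.    ,   1.    ]]), 'k1': -0.0484465987676141, 'view': array([[ 0.2749,  0.9615, -0.0018, -0.5737],
       [-0.9197,  0.2624, -0.292 ,  0.0392],
       [-0.2802,  0.082 ,  0.9564, -0.3786],
       [ 0.    ,  0.    ,  0.    ,  1.    ]])}
```

View pics/scene0.png

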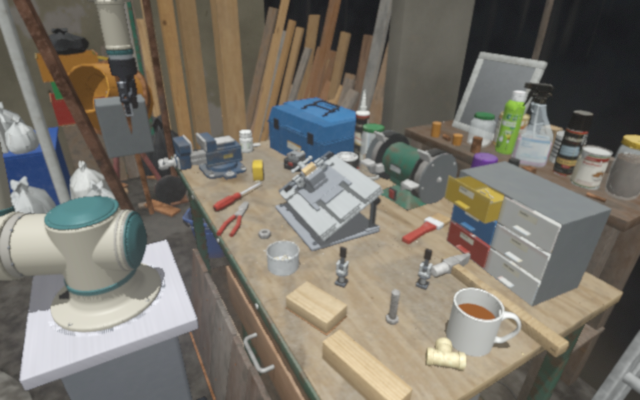

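View pics/top0.png

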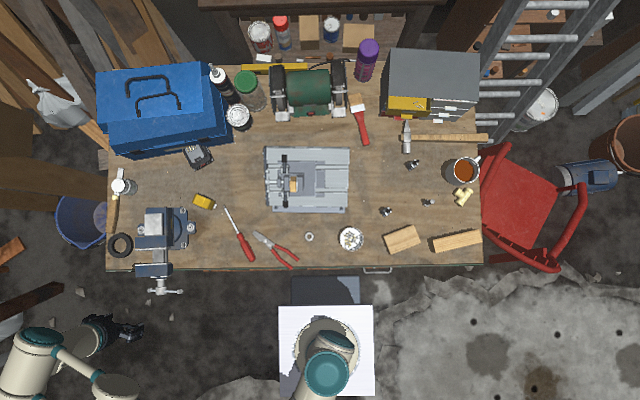

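The scene view shows the clamps at about (343,267) and (425,268), with the bolt at (393,305). In the top view the clamps are at (386,211) and (412,164), the bolt at (428,202), the tin at (350,238) and the nut at (309,237). The table is centred near (307,180).

```bash
cat > h.py <<'E'
from rig import manip, eyes, job
import cv2,numpy as np
from scipy.spatial.transform import Rotation as R
np.set_printoptions(precision=4,suppress=True)
def cal(n):
    c=eyes.get_calibration(n); return c["camera_matrix"],c["k1"],np.array(c["view"])
def proj(C,p):
    K,k,V=C; q=(V[:3,:3]@np.atleast_2d(p).T).T+V[:3,3]
    s=np.c_[q[:,0]/-q[:,2],-q[:,1]/-q[:,2]]; s=s*(1+k*(s**2).sum(1,keepdims=True))
    return s@K[:2,:2].T+K[:2,2]
def ray(C,uv):
    K,k,V=C; d=(np.array(uv,float)-K[:2,2])/[K[0,0],K[1,1]]; s=d.copy()
    for _ in range(20): s=d/(1+k*(s@s))
    r=V[:3,:3].T@np.array([s[0],-s[1],-1]); return -V[:3,:3].T@V[:3,3], r
def onplane(C,uv,z=0.,n=(0,0,1),p0=None):
    o,r=ray(C,uv); n=np.array(n,float); p0=np.array([0,0,z]) if p0 is None else np.array(p0)
    return o+r*((p0-o)@n/(r@n))
def two(C1,u1,C2,u2):
    A=[];b=[]
    for C,u in ((C1,u1),(C2,u2)):
        o,r=ray(C,u); r/=np.linalg.norm(r); P=np.eye(3)-np.outer(r,r); A.append(P); b.append(P@o)
    x=np.linalg.lstsq(np.vstack(A),np.hstack(b),rcond=None)[0]; return x,np.abs(np.vstack(A)@x-np.hstack(b)).max()
def state():
    s=manip.get_state(); print("t",s["clock"],"p",s["position"],"q",s["ee_rot"],"F",s["contact_force"],"w",s["width"],"gf",s["gripper_force"],"J",s["qpos"]); return s
def tool(): 
    s=manip.get_state(); q=s["ee_rot"]; return s["position"],R.from_quat([q[1],q[2],q[3],q[0]])
E
python3 - <<'E'
from h import *
T=cal("top");S=cal("scene")
print("top cam",-T[2][:3,:3].T@T[2][:3,3],"scene cam",-S[2][:3,:3].T@S[2][:3,3])
for n,u in dict(c1=(386,211),c2=(412,164),bolt=(428,202),tin=(350,238),nut=(309,237)).items(): print(n,onplane(T,u,0.05))
for n,u in dict(c1=(343,280),c2=(425,283),bolt=(393,320)).items(): print(n,onplane(S,u,0.0))
a=cv2.imread("pics/top0.png")[135:215,255:425]; cv2.imwrite("pics/a.png",cv2.resize(a,None,fx=4.7,fy=4.7,interpolation=cv2.INTER_CUBIC))
E
```

```text
top cam [ 0.398  -0.0014  1.3045] scene cam [ 0.0759 -0.77    0.576 ]
c1 [ 0.4599 -0.2054  0.05  ]
c2 [ 0.6146 -0.2974  0.05  ]
bolt [ 0.4867 -0.345   0.05  ]
tin [ 0.3738 -0.0846  0.05  ]
nut [0.3798 0.0498 0.05  ]
c1 [ 0.4704 -0.2048  0.    ]
c2 [ 0.6283 -0.303   0.    ]
bolt [ 0.4922 -0.3562  0.    ]
```

View pics/a.png

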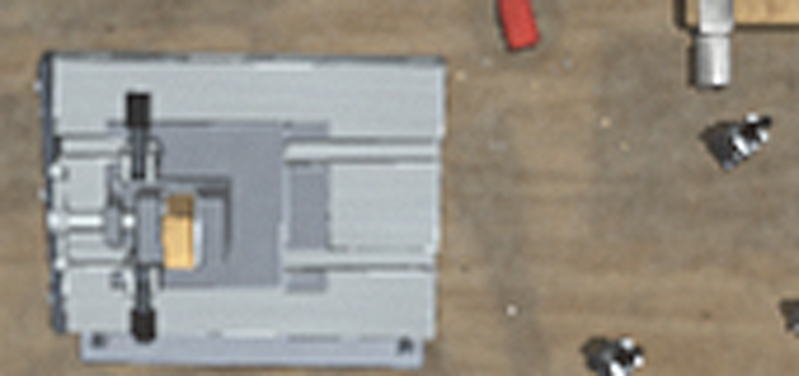

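The zoomed crop shows the table's right end at zoomed u≈440. The two slots run at v≈150 (upper) and v≈257 (lower), the foot plates end at u≈329, and the jaws end near u≈230. The left clamps' levers fold up-slope and down-slope. Next I move in for a wrist view.

drive_tool --rows '[[[0, 0, 0.035], [2.2, -5.7, 0.4], 8.5], [[0, 0, 0.035], [2.2, -5.7, 0.4], 8.5], [[0, 0, 0.035], [2.2, -5.7, 0.4], 8.5], [[0, 0, 0.035], [2.2, -5.7, 0.4], 8.5], [[0, 0, 0.035], [2.2, -5.7, 0.4], 8.5], [[0, 0, 0.035], [2.2, -5.7, 0.4], 8.5], [[0, 0, 0.035], [2.2, -5.7, 0.4], 8.5], [[0, 0, 0.035], [2.2, -5.7, 0.4], 8.5]]'

```text
clock: 1.15
position: [0.335, 0.0949, 0.2746]
ee_rot: [0.001, -0.001, 1.0, 0.0]
contact_force: [1.9, -0.7, -0.9]
width: 0.085
gripper_force: 0.0
```

drive_tool --rows '[[[0, 0, 0], [2.1, -5.7, 0], 8.5], [[0, 0, 0], [2.1, -5.7, 0], 8.5], [[0, 0, 0], [2.1, -5.7, 0], 8.5], [[0, 0, 0], [2.1, -5.7, 0], 8.5], [[0, 0, 0], [0, 0, 0], 8.5]]'

```text
clock: 1.78
position: [0.42, -0.1353, 0.2737]
ee_rot: [-0.0, 0.003, 1.0, -0.001]
contact_force: [0.1, 0.1, -0.2]
width: 0.085
gripper_force: 0.0
```

```bash
python3 - <<'E'
from h import *
state(); C=cal("wrist"); im=eyes.get_image("wrist"); cv2.imwrite("pics/w1.png",im[:,:,::-1]); np.savez("w1.npz",K=C[0],k=C[1],V=C[2])
E
```

```text
t 1.775 p [ 0.42   -0.1353  0.2737] q [-0.0001  0.0027  1.     -0.0005] F [ 0.0979  0.0538 -0.2017] w 0.08501588109162025 gf 0.0 J [-0.4686  0.0532  1.7065 -0.0011  1.3817 -2.0338]
```

View pics/w1.png

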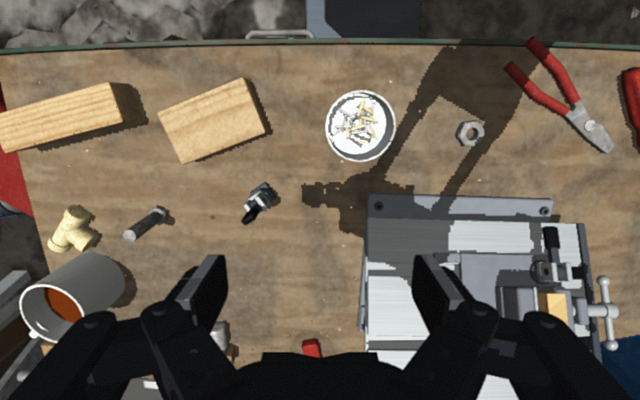

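The wrist view has its top towards the robot. Clamp 1 is at (262,200), the bolt at (147,223), the tin at (361,125) and the nut at (470,132). Clamp 2 is hidden behind the left finger, and the table's right end is at u≈367. I'll turn the tool half a turn so the camera sits on the far side and sees both clamps and the slot mouths.

drive_tool --rows '[[[0, 0, -0.185], [0.5, -0.4, 0], 8.5], [[0, 0, -0.185], [0.5, -0.4, 0], 8.5], [[0, 0, -0.185], [0.5, -0.4, 0], 8.5], [[0, 0, -0.185], [0.5, -0.4, 0], 8.5], [[0, 0, -0.185], [0.5, -0.4, 0], 8.5], [[0, 0, -0.185], [0.5, -0.4, 0], 8.5], [[0, 0, -0.185], [0.5, -0.4, 0], 8.5], [[0, 0, -0.185], [0.5, -0.4, 0], 8.5]]'

```text
clock: 2.82
position: [0.4583, -0.1615, 0.2743]
ee_rot: [-0.001, 0.676, 0.737, 0.0]
contact_force: [-0.6, 0.2, 0.4]
width: 0.0852
gripper_force: 0.0
```

drive_tool --rows '[[[0, 0, -0.185], [0.5, -0.4, 0], 8.5], [[0, 0, -0.185], [0.5, -0.4, 0], 8.5], [[0, 0, -0.185], [0.5, -0.4, 0], 8.5], [[0, 0, -0.185], [0.5, -0.4, 0], 8.5], [[0, 0, -0.185], [0.5, -0.4, 0], 8.5], [[0, 0, -0.185], [0.5, -0.4, 0], 8.5], [[0, 0, -0.185], [0.5, -0.4, 0], 8.5], [[0, 0, -0.185], [0.5, -0.4, 0], 8.5]]'

```text
clock: 3.82
position: [0.4984, -0.1933, 0.2743]
ee_rot: [-0.0, 0.996, 0.089, -0.0]
contact_force: [-0.6, 0.5, -0.5]
width: 0.0853
gripper_force: 0.0
```

drive_tool --rows '[[[0, 0, -0.176], [0, 0, 0], 8.5], [[0, 0, 0], [0, 0, 0], 8.5]]'

```text
clock: 4.08
position: [0.4984, -0.1936, 0.2743]
ee_rot: [-0.0, 1.0, 0.005, -0.0]
contact_force: [-0.2, -0.0, -0.3]
width: 0.0851
gripper_force: 0.0
```

```bash
python3 - <<'E'
from h import *
state(); C=cal("wrist"); im=eyes.get_image("wrist"); cv2.imwrite("pics/w2.png",im[:,:,::-1]); np.savez("w2.npz",K=C[0],k=C[1],V=C[2])
E
```

```text
t 4.075 p [ 0.4984 -0.1936  0.2743] q [-0.0004  1.      0.0048 -0.0003] F [-0.2346 -0.0003 -0.2644] w 0.08508587507106226 gf 0.0 J [-0.5009  0.1986  1.5312  0.0003  1.4127  1.0602]
```

View pics/w2.png

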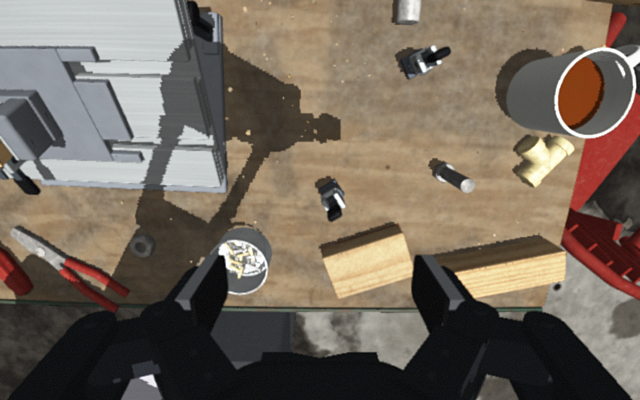

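Now the image top is away from the robot. Clamp 1 is at (332,200), clamp 2 at (425,60), and the deck's right end lies at u≈200–225. I'll zoom the key regions.

```bash
python3 - <<'E'
from h import *
im=cv2.imread("pics/w2.png"); out=np.zeros((600,800,3),np.uint8)
def put(x,y,w,h,s,X,Y):
    a=cv2.resize(im[y:y+h,x:x+w],None,fx=s,fy=s,interpolation=cv2.INTER_CUBIC); a=np.clip(a*1.0,0,255).astype(np.uint8); out[Y:Y+a.shape[0],X:X+a.shape[1]]=a
put(70,0,165,200,3,0,0); put(305,165,60,60,5,500,0); put(390,30,60,60,5,500,300)
cv2.imwrite("pics/b.png",out)
E
```

```text
(no output)
```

View pics/b.png

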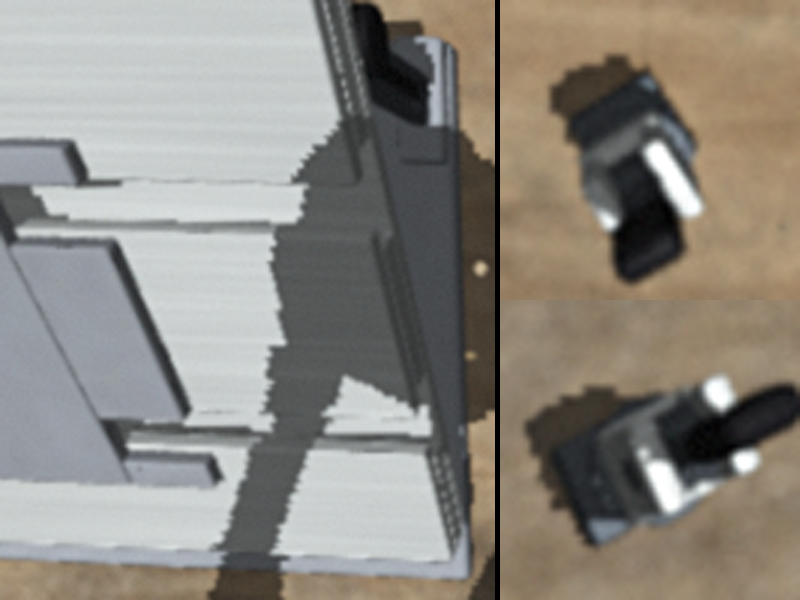

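Zoomed, clamp 1's square head suggests a yaw near 0.55 and clamp 2's about 0.42. Both slot mouths are visible at the deck end. I'll go over clamp 1 with the camera directly above it.

drive_tool --rows '[[[0, 0, 0.185], [-3, -1.6, -3.4], 8.5], [[0, 0, 0.185], [-3, -1.6, -3.4], 8.5], [[0, 0, 0.18], [-3.5, -1.8, -3.6], 8.5], [[0, 0, 0], [0, 0, 0], 8.5]]'

```text
clock: 4.62
position: [0.3997, -0.2434, 0.1677]
ee_rot: [-0.003, 0.962, 0.275, -0.003]
contact_force: [0.1, 0.3, 0.9]
width: 0.085
gripper_force: 0.0
```

```bash
python3 - <<'E'
from h import *
state(); C=cal("wrist"); im=eyes.get_image("wrist")[:,:,::-1]; cv2.imwrite("pics/w3.png",im); np.savez("w3.npz",K=C[0],k=C[1],V=C[2])
u=proj(C,[.465,-.206,.03])[0].astype(int); print(u, proj(C,[[.465,-.206,0],[.465,-.206,.099]]))
x0=max(u[0]-60,0);y0=max(u[1]-60,0); print(x0,y0)
cv2.imwrite("pics/c.png",cv2.resize(im[y0:y0+120,x0:x0+120],None,fx=5,fy=5,interpolation=cv2.INTER_CUBIC))
E
```

```text
t 4.625 p [ 0.3997 -0.2434  0.1677] q [-0.0033  0.9616  0.2745 -0.0025] F [0.1334 0.2671 0.9102] w 0.08497694011614487 gf 0.0 J [-0.6955  0.1778  1.837  -0.0005  1.1351  0.3194]
[322 100] [[322.7761 100.689 ]
 [323.2428 100.6352]]
262 40
```

View pics/c.png

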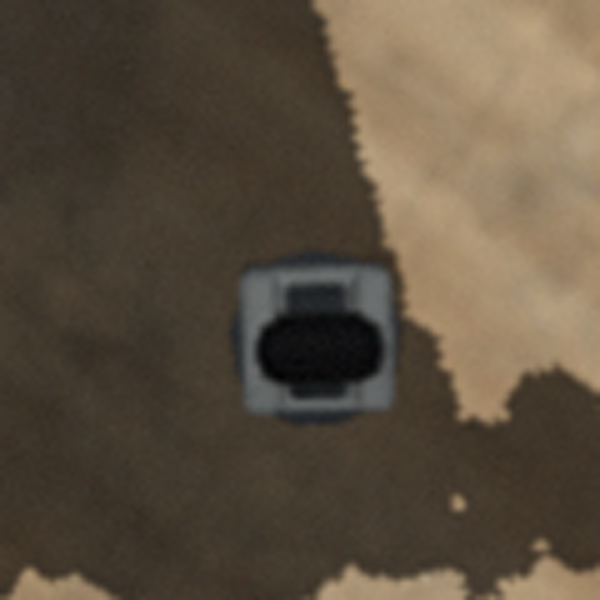

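From directly above, the clamp's collar is centred at crop (319,340), i.e. pixel (325.8,108.0). Its lever's width is aligned with the finger line to within a couple of degrees.

```bash
python3 - <<'E'
from h import *
d=np.load("w3.npz"); C=(d["K"],float(d["k"]),d["V"])
print("cam",-C[2][:3,:3].T@C[2][:3,3])
for z,u in ((.059,(325.8,108)),(.04,(325.8,108)),(.099,(326,109.4))): print(onplane(C,u,z))
p,r=tool(); print(p, r.as_matrix())
E
```

```text
cam [ 0.4645 -0.2053  0.2984]
[ 0.4617 -0.2104  0.059 ]
[ 0.4615 -0.2108  0.04  ]
[ 0.4616 -0.2101  0.099 ]
[ 0.4024 -0.2444  0.1695] [[ 0.8498  0.5271 -0.0019]
 [ 0.5271 -0.8498  0.002 ]
 [-0.0005 -0.0027 -1.    ]]
```

drive_tool --rows '[[[0, 0, 0], [3, 1.7, 0], 8.5], [[0, 0, 0], [2.9, 1.7, 0], 8.5], [[0, 0, 0], [0, 0, -4], 8.5], [[0, 0, 0], [0, 0, -4], 8.5], [[0, 0, 0], [0, 0, -3], 8.5], [[0, 0, 0], [0, 0, -1.3], 8.5], [[0, 0, 0], [0, 0, 0], 8.5], [[0, 0, 0], [0, 0, 0], 8.5]]'

```text
clock: 5.68
position: [0.4642, -0.2119, 0.0487]
ee_rot: [0.001, 0.962, 0.274, 0.001]
contact_force: [-0.7, -0.3, 0.3]
width: 0.0849
gripper_force: 0.0
```

```bash
python3 - <<'E'
from h import *
state(); state(); C=cal("wrist"); im=eyes.get_image("wrist")[:,:,::-1]; cv2.imwrite("pics/w4.png",im)
state()
E
```

```text
t 5.675 p [ 0.4642 -0.2119  0.0487] q [0.0012 0.9616 0.2745 0.0011] F [-0.694  -0.2927  0.2581] w 0.08492965599630388 gf 0.0 J [-0.5647  0.368   1.9194  0.0001  0.8509  0.45  ]
t 5.675 p [ 0.4642 -0.2119  0.0487] q [0.0012 0.9616 0.2745 0.0011] F [-0.694  -0.2927  0.2581] w 0.08492965599630388 gf 0.0 J [-0.5647  0.368   1.9194  0.0001  0.8509  0.45  ]
t 5.725 p [ 0.4641 -0.2119  0.0488] q [0.0012 0.9616 0.2745 0.0011] F [-0.015  -0.5064 -0.1296] w 0.08494406524183412 gf 0.0 J [-0.5648  0.3678  1.9196 -0.      0.8509  0.4499]
```

drive_tool --rows '[[[0, 0, 0], [-0.25, 0.14, -0.25], 8.5], [[0, 0, 0], [0, 0, 0], 4], [[0, 0, 0], [0, 0, 0], 2], [[0, 0, 0], [0, 0, 0], 1.5], [[0, 0, 0], [0, 0, 0], 1.5], [[0, 0, 0], [0, 0, 0], 1.5]]' --force 60

```text
clock: 6.48
position: [0.4605, -0.21, 0.045]
ee_rot: [0.0, 0.962, 0.274, 0.0]
contact_force: [-0.0, 0.3, 2.9]
width: 0.0208
gripper_force: 59.0
```

```bash
python3 - <<'E'
from h import *
state(); C=cal("wrist"); im=eyes.get_image("wrist")[:,:,::-1]; cv2.imwrite("pics/w5.png",im); np.savez("w5.npz",K=C[0],k=C[1],V=C[2])
print(proj(C,[[.4617,-.2105,z] for z in (0,.04,.099)]))
E
```

```text
t 6.475 p [ 0.4605 -0.21    0.045 ] q [0.0002 0.9616 0.2743 0.0002] F [-0.0308  0.3476  2.8843] w 0.020787454104326822 gf 59.00848804973066 J [-0.5654  0.3692  1.9304  0.      0.8415  0.4496]
[[319.462  231.6737]
 [319.5302 264.3963]
 [319.7271 359.0881]]
```

drive_tool --rows '[[[0, 0, 0], [0, 0, 3], 1.5], [[0, 0, -0.185], [0.5, 0.3, 4], 1.5], [[0, 0, -0.185], [1, 0.5, 4.5], 1.5], [[0, 0, -0.185], [1, 0.5, 4], 1.5], [[0, -0.175, 0], [0.5, 0.3, 0], 1.5], [[0, -0.175, 0], [0.5, 0.2, 0], 1.5], [[0, -0.174, 0], [0.5, 0, 0], 1.5], [[0, 0, 0], [0, 0, 0], 1.5]]'

```text
clock: 7.52
position: [0.4959, -0.1896, 0.1965]
ee_rot: [-0.002, 0.967, -0.002, 0.256]
contact_force: [-1.0, 0.2, -2.7]
width: 0.0212
gripper_force: 59.3
```

```bash
python3 - <<'E'
from h import *
state(); C=cal("wrist"); im=eyes.get_image("wrist")[:,:,::-1]; cv2.imwrite("pics/w6.png",im); np.savez("w6.npz",K=C[0],k=C[1],V=C[2])
state(); print(tool()[1].as_matrix())
E
```

```text
t 7.525 p [ 0.4959 -0.1896  0.1965] q [-0.0024  0.9668 -0.0017  0.2555] F [-0.9622  0.1903 -2.7097] w 0.02119944945846505 gf 59.314984974917024 J [-0.7232  0.0507  2.0407  0.5237  0.7203  0.5104]
t 7.575 p [ 0.4983 -0.1914  0.1984] q [-0.0008  0.9665 -0.0009  0.2567] F [ 0.5508 -0.4029 -1.8627] w 0.020931893342056498 gf 59.31091130711138 J [-0.7218  0.0519  2.0349  0.5218  0.7202  0.5122]
[[ 0.8682 -0.0013  0.4962]
 [-0.0021 -1.      0.0012]
 [ 0.4962 -0.0021 -0.8682]]
```

View pics/w6.png

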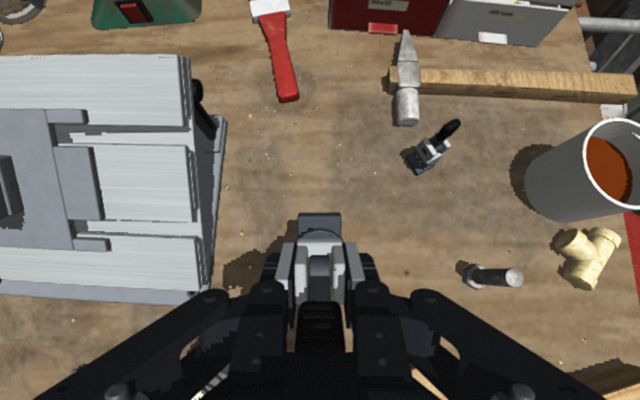

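The view shows the held clamp at the bottom centre, around (320,240). Clamp 2 is at (428,150) and the deck's right end at u≈180–205. The upper slot crosses at v≈125–145 and the lower at v≈218–238. I'll read edge profiles numerically.

```bash
python3 - <<'E'
import cv2,numpy as np
g=cv2.imread("pics/w6.png",0).astype(int)
for u in (140,155,170,180): print("col",u,"v118+",*g[118:150,u],"| v212+",*g[212:244,u])
for v in (80,100,115,160,180,205,245,260,275): print("row",v,"u165+",*g[v,165:225])
for v in (117,165,185,200,245): print("foot row",v,"u78+",*g[v,78:122])
E
```

```text
col 140 v118+ 195 193 191 192 192 196 178 125 90 91 92 89 85 83 119 196 208 205 201 201 203 201 202 200 204 190 149 165 193 199 199 197 | v212+ 197 199 195 194 198 201 200 188 148 158 191 201 199 201 199 200 202 197 195 197 198 177 131 105 132 186 197 196 192 195 197 197
col 155 v118+ 194 197 195 190 191 198 194 150 95 88 92 90 85 86 132 197 207 204 204 203 202 202 199 200 202 191 157 158 192 200 198 196 | v212+ 195 198 196 195 196 201 202 198 164 121 155 195 203 203 199 198 202 201 198 196 197 194 148 104 116 164 188 195 194 193 194 197
col 170 v118+ 193 195 195 191 192 195 189 156 98 87 94 91 85 94 147 198 205 204 203 201 200 200 200 200 202 199 168 150 181 198 200 198 | v212+ 196 197 198 193 193 198 202 203 196 164 160 192 201 201 201 200 201 200 201 197 197 200 181 143 102 104 165 195 195 194 196 196
col 180 v118+ 190 193 197 195 196 195 193 171 119 93 92 90 84 95 150 196 203 202 203 199 201 200 199 200 201 198 174 147 174 198 200 197 | v212+ 196 197 200 197 196 199 204 204 202 180 166 190 200 202 199 200 199 201 203 204 199 198 198 173 127 120 158 188 194 196 197 195
row 80 u165
[... 2319 characters left out ...]
 148 149 137 112 70 52 51 43 62 134 188 197 194 194 194 193 193 195 194 194 194 195 193 193 196 194 194 194 196 194 195 197 195 195 197
foot row 185 u78+ 149 150 147 148 148 148 145 149 146 147 149 146 148 150 147 129 95 63 52 44 43 87 169 194 195 193 193 189 192 193 191 193 191 193 192 191 193 191 191 191 191 193 192 193
foot row 200 u78+ 147 148 145 150 145 148 146 148 147 148 148 148 150 149 148 150 148 140 118 81 56 50 44 38 97 191 204 199 199 199 198 198 199 198 200 200 201 199 198 200 200 199 198 198
foot row 245 u78+ 153 151 155 154 152 153 153 153 154 153 152 152 151 152 151 151 152 150 153 151 152 151 152 151 152 152 140 109 71 51 48 43 68 143 195 200 198 196 198 198 196 196 198 195
```

```bash
cat > fit.py <<'E'
from h import *
from scipy.optimize import least_squares
d=np.load("w6.npz"); C=(d["K"],float(d["k"]),d["V"])
g=cv2.imread("pics/w6.png",0).astype(float)
def pt(P,s,y,h):
    c,q=np.cos(np.pi/6),np.sin(np.pi/6); a=R.from_euler("z",P[2]).as_matrix()
    return np.array([P[0],P[1],.098])+a@np.array([s*c-h*q,y,s*q+h*c])
def cross(prof,thr):   # first downward crossing
    i=np.argmax((prof[:-1]>=thr)&(prof[1:]<thr)); return i+(prof[i]-thr)/(prof[i]-prof[i+1])
end=[(u,v) for v,u in ((80,178.7),(100,180.4),(115,182),(160,185.9),(180,187.9),(205,190),(245,194),(260,195.7),(275,197.5))]
foot=[(82,117),(90.2,165),(94,185),(96.6,200),(105,245)]
uu=[(140,124.6),(155,125.2),(170,125.4),(180,125.7)]; ul=[(140,144),(155,144.3),(170,144.6),(180,144.7)]
lu=[(140,219.9),(155,220.5),(170,221.2),(180,221.6)]; ll=[(140,236.4),(155,236.8),(170,237.8),(180,238.2)]
cols=(100,130,160)
print([g[45:66,u].astype(int).tolist() for u in cols]); print([g[270:310,u].astype(int).tolist() for u in cols])
if __name__=="__main__":
    top=[(u,70-cross(g[40:71,u][::-1],140)) for u in cols]
    bot=[(u,255+cross(g[255:310,u],160)) for u in cols]
    print(top,bot)
    def line(P,s,y,h,along,pts):
        if along=="y": a,b=pt(P,s,-.13,h),pt(P,s,-.02,h)
        else: a,b=pt(P,-.1,y,h),pt(P,.1,y,h)
        A,B=proj(C,[a,b]); t=(B-A)/np.linalg.norm(B-A); q=np.array(pts)-A; return (q[:,0]*t[1]-q[:,1]*t[0])
    def res(P):
        _,_,_,su,sl,yf=P
        return np.hstack([line(P,0,-.13,0,"s",end),line(P,0,yf,.008,"s",foot),line(P,su+.0075,0,0,"y",uu),line(P,su-.0075,0,0,"y",ul),
          line(P,sl+.0075,0,0,"y",lu),line(P,sl-.0075,0,0,"y",ll),line(P,.1,0,0,"y",top),line(P,-.1,0,0,"y",bot)])
    f=least_squares(res,[.53,.03,0,.038,-.038,-.07],loss="soft_l1"); print(f.x); print(res(f.x).round(2))
    P=f.x; np.save("P.npy",P)
    for n,s in (("upper",P[3]),("lower",P[4])): print(n,"mouth",pt(P,s,-.13,-.0185),"home",pt(P,s,P[5]+.025,-.0185))
E
python3 fit.py
```

```text
[[109, 118, 122, 121, 118, 118, 115, 112, 120, 165, 193, 198, 196, 195, 194, 196, 199, 196, 196, 196, 193], [129, 127, 125, 129, 130, 130, 121, 113, 128, 178, 196, 196, 194, 191, 194, 195, 197, 199, 194, 195, 193], [128, 128, 132, 123, 115, 110, 110, 110, 131, 182, 198, 190, 163, 188, 198, 198, 196, 198, 197, 197, 196]]
[[194, 198, 196, 197, 197, 198, 201, 203, 201, 197, 199, 197, 195, 194, 195, 178, 161, 155, 158, 156, 157, 156, 158, 155, 156, 157, 157, 155, 157, 149, 138, 121, 117, 116, 116, 117, 117, 123, 127, 129], [195, 191, 195, 197, 195, 195, 194, 197, 202, 203, 199, 197, 198, 196, 193, 195, 195, 180, 160, 154, 154, 155, 155, 157, 158, 158, 159, 159, 160, 157, 155, 150, 138, 124, 128, 133, 128, 127, 132, 132], [195, 194, 191, 193, 195, 196, 192, 191, 193, 196, 200, 197, 193, 193, 193, 194, 192, 195, 192, 167, 152, 152, 155, 156, 155, 157, 157, 153, 158, 157, 158, 157, 157, 150, 132, 103, 113, 119, 120, 117]]
[(100, np.float64(53.44444444444444)), (130, np.float64(53.239999999999995)), (160, np.float64(53.17647058823529))] [(100, np.float64(286.1666666666667)), (130, np.float64(288.0)), (160, np.float64(289.4666666666667))]
[ 0.5684  0.0474 -0.0358  0.0404 -0.0396 -0.0541]
[-0.16  0.03 -0.15  0.21  0.11  0.37  0.16 -0.12 -0.5  -0.18  0.23  0.03
  0.12 -0.19 -0.24  0.13  0.11  0.26 -0.04 -0.04 -0.04 -0.15 -0.26 -0.25
 -0.14 -0.14  0.23 -0.02  0.33  0.3  -0.09 -0.09  0.05 -0.03  0.16 -0.  ]
upper mouth [ 0.608  -0.0841  0.1022] home [0.6116 0.0168 0.1022]
lower mouth [ 0.5387 -0.0816  0.0622] home [0.5424 0.0192 0.0622]
```

The fit is good to under 0.5 px: table yaw −0.036, slots at ±40 mm, and home about 101 mm from the mouth. To check the camera-to-tool calibration, I'll compare the held head's predicted edges with the image.

```bash
python3 - <<'E'
from h import *
d=np.load("w6.npz"); C=(d["K"],float(d["k"]),d["V"]); g=cv2.imread("pics/w6.png",0).astype(int)
q=[-0.0024,0.9668,-0.0017,0.2555]; r=R.from_quat([q[1],q[2],q[3],q[0]]).as_matrix(); p=np.array([.4959,-.1896,.1965])
o=p+.045*r[:,2]
for x,y,h in ((.0125,.0125,0),(.0125,-.0125,0),(.0125,.0125,.008),(.0125,-.0125,.008)): print((x,y,h),proj(C,o+r@[x,y,-h]))
for u in (310,320,330): print(u,"v205+",*g[205:240,u])
for v in (216,222,228): print(v,"u288+",*g[v,288:352])
# consistency of table fit with the fixed cameras
from fit import pt
P=np.load("P.npy"); pts=[pt(P,s,-.13,0) for s in (.1,.04,-.04,-.1)]
print("top",proj(cal("top"),pts),"scene",proj(cal("scene"),pts))
t=cv2.imread("pics/top0.png",0).astype(int)
for v in (155,160,175,195,203): print("top row",v,"u335+",*t[v,335:362])
for u in (335,340,345): print("top col",u,"v140+",*t[140:215,u])
E
```

```text
(0.0125, 0.0125, 0) [[339.6571 213.2781]]
(0.0125, -0.0125, 0) [[296.7347 213.2226]]
(0.0125, 0.0125, 0.008) [[340.5183 218.0638]]
(0.0125, -0.0125, 0.008) [[295.7623 218.0056]]
310 v205+ 139 139 138 141 144 144 140 104 54 39 50 68 84 83 83 82 80 80 82 86 85 82 70 41 32 36 48 73 87 88 84 85 81 86 103
320 v205+ 142 141 143 140 136 133 129 101 54 39 50 68 83 85 80 84 83 82 83 84 84 79 72 53 52 77 95 88 84 84 83 85 82 87 101
330 v205+ 122 121 122 124 123 126 119 83 44 38 52 68 85 85 83 83 82 84 81 83 83 82 80 81 76 54 44 67 92 78 64 78 86 93 102
216 u288+ 133 132 132 134 137 134 134 133 128 99 62 59 67 66 64 67 66 67 69 67 68 67 68 69 69 66 67 70 70 69 70 70 68 69 69 66 70 71 70 71 70 70 68 70 67 71 70 71 68 71 73 67 71 99 130 136 132 129 126 120 120 121 120 123
222 u288+ 45 48 51 51 54 51 50 51 48 46 65 80 84 80 83 83 80 84 80 79 81 80 80 80 81 83 83 82 83 82 79 82 82 80 82 82 82 83 79 82 83 81 84 81 82 83 82 81 85 84 85 79 71 84 118 123 125 125 129 129 128 125 124 122
228 u288+ 48 51 49 52 49 53 49 53 49 50 64 78 83 81 80 80 82 81 83 72 46 42 41 41 43 52 70 68 56 53 51 51 53 52 55 65 
[... 2085 characters left out ...]
8 187 187 186 186 185 187 189 170 165 179 174 179 183 151 114 132
top col 340 v140+ 136 133 136 142 147 148 130 103 137 175 189 187 187 188 186 183 183 185 185 185 184 185 187 188 153 151 197 198 155 167 208 187 190 186 189 190 190 188 186 184 190 188 190 194 192 187 189 182 183 194 194 146 164 207 184 186 187 187 184 184 185 186 184 183 184 194 163 109 84 101 152 185 171 139 122
top col 345 v140+ 135 136 143 144 146 147 132 130 141 167 192 188 183 189 188 184 185 183 187 185 184 181 185 190 155 155 195 198 153 159 203 185 189 189 187 190 187 186 186 187 192 187 192 194 190 187 189 196 193 193 196 148 146 194 189 187 187 189 184 183 184 189 186 180 186 187 176 139 114 107 117 124 118 116 120
```

The held head matches the prediction within about 1 px, and the fixed top camera agrees as well. Next I plan the moves to the upper slot.

```bash
cat > plan.py <<'E'
from h import *
def pt(P,s,y,h):
    c,q=np.cos(np.pi/6),np.sin(np.pi/6); a=R.from_euler("z",P[2]).as_matrix()
    return np.array([P[0],P[1],.098])+a@np.array([s*c-h*q,y,s*q+h*c])
P=np.load("P.npy"); Rt=R.from_euler("z",P[2])*R.from_euler("y",-np.pi/6)*R.from_quat([1,0,0,0])  # tool x up-slope, z into deck
def inv(x):  # world point -> s,y,h
    return (R.from_euler("z",P[2])*R.from_euler("y",-np.pi/6)).inv().apply(np.array(x)-[P[0],P[1],.098])
def go(s,y,h,dx=.0008,L=.045):
    """shift (cm) and turn from measured pose so that the clamp's origin is at s,y,h (deck top h=0)"""
    p,r=tool(); m=Rt.as_matrix(); t=pt(P,s,y,h)-L*m[:,2]-dx*m[:,0]
    return (t-p)*100,(Rt*r.inv()).as_rotvec()
def where(dx=.0008,L=.045):
    p,r=tool(); m=r.as_matrix(); return inv(p+L*m[:,2]+dx*m[:,0])*1000
E
python3 - <<'E'
from plan import *
state(); print(Rt.as_matrix(),P)
print(where()); print(go(.04,-.165,-.0173)); print("slot dir",R.from_euler("z",P[2]).apply([0,1,0]))
E
```

```text
t 7.575 p [ 0.4983 -0.1914  0.1984] q [-0.0008  0.9665 -0.0009  0.2567] F [ 0.5508 -0.4029 -1.8627] w 0.020931893342056498 gf 59.31091130711138 J [-0.7218  0.0519  2.0349  0.5218  0.7202  0.5122]
[[ 0.8655 -0.0358  0.4997]
 [-0.031  -0.9994 -0.0179]
 [ 0.5     0.     -0.866 ]] [ 0.5684  0.0474 -0.0358  0.0404 -0.0396 -0.0541]
[  -2.4511 -240.2453   72.7373]
(array([ 8.427 ,  7.3149, -5.685 ]), array([-0.0022, -0.0044, -0.0346]))
slot dir [0.0358 0.9994 0.    ]
```

drive_tool --rows '[[[0, 0, -0.0346], [4.2, 2.5, 0], 1.5], [[0, -0.004, 0], [4.2, 2.3, -1], 1.5], [[0, 0, 0], [0, 1.5, -2.5], 1.5], [[0, 0, 0], [0, 1, -2.2], 1.5], [[0, 0, 0], [0, 0, 0], 1.5], [[0, 0, 0], [0, 0, 0], 1.5]]'

```text
clock: 8.32
position: [0.5865, -0.1196, 0.1442]
ee_rot: [0.005, 0.965, -0.016, 0.262]
contact_force: [0.0, -0.1, -2.0]
width: 0.0212
gripper_force: 59.4
```

```bash
python3 - <<'E'
from plan import *
state(); print(where()); print(go(.04,-.165,-.0173))
C=cal("wrist"); im=eyes.get_image("wrist")[:,:,::-1]; cv2.imwrite("pics/w7.png",im); np.savez("w7.npz",K=C[0],k=C[1],V=C[2])
g=im.astype(int).mean(2).astype(int)
print(proj(C,[pt(P,s,-.13,0) for s in (.1,.0475,.0325,-.0325)]), proj(C,[pt(P,.1,-.1,0),pt(P,.0475,-.1,0),pt(P,.0325,-.1,0)]))
print(where(), tool()[0])
E
```

```text
t 8.325 p [ 0.5865 -0.1196  0.1442] q [ 0.0052  0.965  -0.0159  0.2618] F [ 0.0495 -0.1376 -1.9568] w 0.021231709548224984 gf 59.41063670441508 J [-0.4353  0.1942  2.0351  0.4589  0.4594  0.8016]
[  44.9771 -166.2491  -16.9974]
(array([-0.3871,  0.1383, -0.2605]), array([ 0.0019,  0.0062, -0.0025]))
[[245.1567 141.4003]
 [251.1282 239.3146]
 [252.7482 264.1763]
 [259.2467 357.8732]] [[185.3102 141.4974]
 [196.3051 238.8933]
 [199.2905 263.6538]]
[  45.0424 -166.5682  -16.6233] [ 0.5863 -0.1199  0.1445]
```

drive_tool --rows '[[[0, 0.006, 0], [-0.38, 0.14, -0.25], 1.5], [[0, 0, 0], [0, 0, 0], 1.5], [[0, 0, 0], [0, 0, 0], 1.5]]'

```text
clock: 8.75
position: [0.5805, -0.1178, 0.1408]
ee_rot: [0.005, 0.966, -0.017, 0.258]
contact_force: [-0.4, -0.3, -2.6]
width: 0.0212
gripper_force: 59.4
```

```bash
python3 - <<'E'
from plan import *
state(); print(where()); print(go(.04,-.165,-.0173))
C=cal("wrist"); im=eyes.get_image("wrist")[:,:,::-1]; cv2.imwrite("pics/w8.png",im); np.savez("w8.npz",K=C[0],k=C[1],V=C[2])
g=im.astype(int).mean(2).astype(int)
print("pred end",proj(C,[pt(P,s,-.13,0) for s in (.1,.07,.0475,.0325)]))
for y in (-.125,-.115,-.1):
    a=proj(C,[pt(P,s,y,0) for s in (.1,.0475,.0325)]); u=int(round(a[1,0])); print("col",u,"pred v",a[:,1],"v215+",*g[215:285,u],"| v120+",*g[120:160,u])
for v in (170,200,225): print("row",v,"u225+",*g[v,225:290])
E
```

```text
t 8.75 p [ 0.5805 -0.1178  0.1408] q [ 0.0048  0.9659 -0.0165  0.2582] F [-0.3808 -0.336  -2.5619] w 0.021168442588513733 gf 59.411191635299474 J [-0.4354  0.1917  2.0457  0.4549  0.4576  0.8048]
[  37.7339 -164.6894  -16.9772]
(array([ 0.2066, -0.0384,  0.0826]), array([ 0.0008, -0.0012, -0.0014]))
pred end [[247.1697 126.8555]
 [250.701  186.3984]
 [253.251  227.1477]
 [254.8956 252.5556]]
col 244 pred v [126.8814 227.1042 252.4986] v215+ 184 183 185 188 185 187 185 185 186 188 176 168 191 198 197 200 197 196 193 195 193 192 193 191 194 194 198 199 202 201 170 105 86 95 104 112 124 158 184 192 191 190 189 187 185 186 190 193 193 194 193 191 181 170 172 176 173 174 165 127 87 79 84 83 83 84 82 80 82 83 | v120+ 115 117 118 115 106 110 123 141 175 187 190 189 192 193 195 194 193 192 192 192 194 196 195 193 192 189 194 191 191 189 189 191 191 190 193 196 197 197 200 194
col 225 pred v [126.9552 227.0103 252.372 ] v215+ 185 184 186 188 187 183 184 185 186 187 167 157 190 197 197 198 195 193 195 195 195 195 193 195 195 198 199 202 205 202 169 105 87 99 105 113 130 163 187 192 192 190 188
[... 840 characters left out ...]
91 193 190 190 191 191 191 189 170 131 77 74 105 73 62 75 94 72 48 28 23 20 16 8 6 13 55 114 123 117 112 113 113 111 112 115 114 119 117 118 114 114 118 119 115 114 112 113 113
row 200 u225+ 189 187 187 189 188 188 187 188 189 188 187 189 188 190 187 188 187 190 188 188 186 188 188 188 190 184 162 115 60 76 114 80 58 76 99 69 39 23 20 23 49 107 156 163 163 151 119 96 118 110 79 82 118 124 122 122 122 122 122 122 122 120 119 120 117
row 225 u225+ 167 166 167 167 167 167 165 167 167 167 168 168 169 173 174 178 175 175 174 176 174 175 175 175 176 177 178 176 153 131 145 187 197 193 189 157 87 57 57 89 148 155 153 152 153 150 145 134 115 80 80 115 120 121 120 120 121 124 120 122 123 109 62 44 47
```

Edge positions agree with the model to about 0.6 mm. I make a small correction, then enter the slot gently.

drive_tool --rows '[[[0, 0, 0], [0.21, -0.03, 0.09], 1.5], [[0, 0, 0], [0, 0, 0], 1.5], [[0, 0, 0], [0, 0, 0], 1.5], [[0, 0, 0], [0, 0, 0], 1.5]]'

```text
clock: 9.3
position: [0.5826, -0.1178, 0.1412]
ee_rot: [0.005, 0.966, -0.016, 0.258]
contact_force: [-0.6, 1.0, -2.3]
width: 0.0205
gripper_force: 59.4
```

```bash
python3 - <<'E'
from plan import *
state(); print(where()); print(go(.0402,-.165,-.0173))
E
```

```text
t 9.3 p [ 0.5826 -0.1178  0.1412] q [ 0.0046  0.966  -0.0163  0.2578] F [-0.6071  1.0363 -2.3354] w 0.02054193720099689 gf 59.410751829855144 J [-0.4334  0.194   2.0407  0.4506  0.4604  0.8106]
[  39.6629 -164.4925  -17.651 ]
(array([ 0.0195, -0.0486,  0.0526]), array([ 0.0004, -0.002 , -0.002 ]))
```

drive_tool --rows '[[[0, 0, 0], [0.05, 0.9, 0.05], 1.5], [[0, 0, 0], [0.03, 0.9, 0], 1.5], [[0, 0, 0], [0.03, 0.9, 0], 1.5], [[0, 0, 0], [0.02, 0.6, 0], 1.5], [[0, 0, 0], [0, 0, 0], 1.5], [[0, 0, 0], [0, 0, 0], 1.5]]'

```text
clock: 10.05
position: [0.584, -0.0848, 0.1418]
ee_rot: [0.005, 0.966, -0.016, 0.258]
contact_force: [0.4, 0.6, -2.3]
width: 0.0205
gripper_force: 59.5
```

```bash
python3 - <<'E'
from plan import *
state(); print(where()); print(go(.0402,-.1,-.0173))
E
```

```text
t 10.05 p [ 0.584  -0.0848  0.1418] q [ 0.0047  0.966  -0.0162  0.258 ] F [ 0.3898  0.5956 -2.294 ] w 0.020510150044708346 gf 59.45017525926232 J [-0.3583  0.1847  2.0517  0.3861  0.4344  0.9334]
[  40.2625 -131.5211  -17.2391]
(array([ 0.1044,  3.1526, -0.0121]), array([ 0.0006, -0.0016, -0.0021]))
```

drive_tool --rows '[[[0, 0, 0], [0.04, 1.2, 0], 1.5], [[0, 0, 0], [0.04, 1.2, 0], 1.5], [[0, 0, 0], [0.04, 1.2, 0], 1.5], [[0, 0, 0], [0.04, 1.2, 0], 1.5], [[0, 0, 0], [0.02, 0.6, 0], 1.5], [[0, 0, 0], [0, 0, 0], 1.5], [[0, 0, 0], [0, 0, 0], 1.5]]'

```text
clock: 10.92
position: [0.5859, -0.0312, 0.1418]
ee_rot: [0.005, 0.966, -0.016, 0.258]
contact_force: [-0.6, -0.7, -1.6]
width: 0.021
gripper_force: 59.5
```

```bash
python3 - <<'E'
from plan import *
state(); print(where()); print(go(.0402,P[5]+.025,-.0173))
E
```

```text
t 10.925 p [ 0.5859 -0.0312  0.1418] q [ 0.0047  0.966  -0.0165  0.258 ] F [-0.596  -0.6633 -1.5989] w 0.021048181755042385 gf 59.48981181252748 J [-0.2307  0.178   2.0611  0.2512  0.4001  1.1676]
[ 40.1625 -77.8699 -17.2004]
(array([ 0.1769,  4.8792, -0.0105]), array([ 0.0005, -0.0016, -0.0015]))
```

drive_tool --rows '[[[0, 0, 0], [0.04, 1.2, 0], 1.5], [[0, 0, 0], [0.04, 1.2, 0], 1.5], [[0, 0, 0], [0.04, 1.2, 0], 1.5], [[0, 0, 0], [0.04, 1.0, 0], 1.5], [[0, 0, 0], [0.01, 0.2, 0], 1.5], [[0, 0, 0], [0, 0, 0], 1.5], [[0, 0, 0], [0, 0, 0], 1.5]]'

```text
clock: 11.8
position: [0.5875, 0.0167, 0.1417]
ee_rot: [0.005, 0.966, -0.017, 0.258]
contact_force: [-0.6, -0.0, -2.8]
width: 0.0207
gripper_force: 59.5
```

```bash
python3 - <<'E'
from plan import *
state(); print(where()); print(go(.0402,P[5]+.025,-.0173))
E
```

```text
t 11.8 p [0.5875 0.0167 0.1417] q [ 0.0047  0.966  -0.0166  0.2579] F [-0.6345 -0.0363 -2.8171] w 0.020746505376261586 gf 59.50268624117598 J [-0.1135  0.1801  2.0582  0.1038  0.3847  1.4058]
[ 40.0252 -29.9412 -17.2002]
(array([ 0.0163,  0.0888, -0.0041]), array([ 0.0004, -0.0018, -0.0013]))
```

drive_tool --rows '[[[0, 0, 0], [0, 0.12, 0], 1.5], [[0, 0, 0], [0, 0.12, 0], 1.5], [[0, 0, 0], [0, 0.1, 0], 1.5], [[0, 0, 0], [0, 0, 0], 1.5]]'

```text
clock: 12.3
position: [0.5875, 0.0182, 0.1418]
ee_rot: [0.006, 0.966, -0.016, 0.258]
contact_force: [-1.8, -12.8, -2.4]
width: 0.021
gripper_force: 59.8
```

```bash
python3 - <<'E'
from plan import *
state(); print(where())
E
```

```text
t 12.3 p [0.5875 0.0182 0.1418] q [ 0.0065  0.966  -0.0159  0.258 ] F [ -1.7925 -12.8282  -2.4368] w 0.021015651280644077 gf 59.826894463039935 J [-0.1073  0.1803  2.058   0.0877  0.3834  1.4237]
[ 40.0454 -28.6537 -17.1596]
```

The clamp is home: contact came at y = −28.7 mm against −29.1 predicted. I release it and retract along the normal.

drive_tool --rows '[[[0, 0, 0], [0, -0.1, 0], 1.5], [[0, 0, 0], [0, 0, 0], 4], [[0, 0, 0], [0, 0, 0], 4], [[0, 0, 0], [-1.0, 0.03, 1.73], 4], [[0, 0, 0], [-1.5, 0.05, 2.6], 4], [[0, 0, 0], [-1.5, 0.05, 2.6], 4], [[0, 0, 0], [1.82, -0.07, 1.05], 0.5], [[0, 0, 0], [0, 0, 0], 0]]'

```text
clock: 13.3
position: [0.5675, 0.0203, 0.2237]
ee_rot: [0.005, 0.965, -0.016, 0.26]
contact_force: [0.2, -0.2, -0.9]
width: 0.004
gripper_force: 0.0
```

drive_tool --rows '[[[0, 0, 0], [0, 0, 0], 0], [[0, 0, 0], [0, 0, 0], 0]]'

```text
clock: 13.55
position: [0.5646, 0.0204, 0.2203]
ee_rot: [0.004, 0.966, -0.016, 0.257]
contact_force: [0.5, -0.3, -0.5]
width: 0.0001
gripper_force: 0.0
```

```bash
python3 - <<'E'
from plan import *
state(); w=where(0,0)-[40,-28.7,-18.5]; print("tcp rel clamp",w, "corner x,h",w[0]-11,w[2]-11)
C=cal("wrist"); im=eyes.get_image("wrist")[:,:,::-1]; cv2.imwrite("pics/w9.png",im); np.savez("w9.npz",K=C[0],k=C[1],V=C[2])
print(proj(C,[pt(P,.04,-.0287,h-.0185) for h in (0,.04,.099)]))
E
```

```text
t 13.55 p [0.5646 0.0204 0.2203] q [ 0.0045  0.9663 -0.0162  0.2567] F [ 0.5387 -0.2622 -0.5395] w 0.00010698878503625945 gf 0.0 J [-0.1111  0.0504  1.9732  0.0675  0.601   1.4477]
tcp rel clamp [ 18.6691   1.5886 125.8004] corner x,h 7.6690649635257415 114.80038692927207
[[320.5456 215.4771]
 [320.6727 234.2956]
 [320.9572 276.6333]]
```

View pics/w9.png

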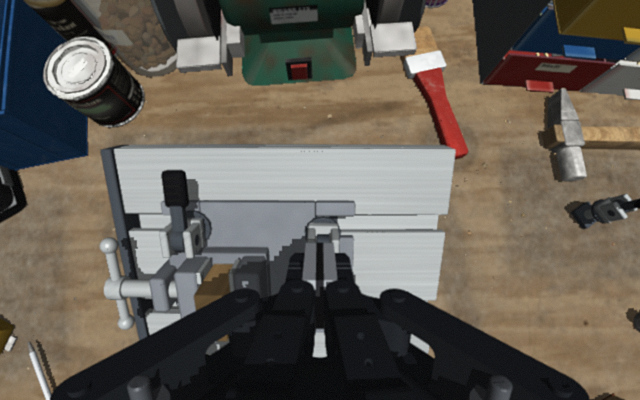

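The clamp stands at (322,230) in the upper foot and the fingers are shut on its up-slope side. Now I lower them behind the lever and push along its arc.

drive_tool --rows '[[[0, 0, 0], [1.56, -0.2, -1.84], 0], [[0, 0, 0], [0, 0, 0], 0], [[0, 0, 0], [0, 0, 0], 0], [[0, 0, 0], [0, 0, 0], 0]]'

```text
clock: 14.1
position: [0.5811, 0.0182, 0.2037]
ee_rot: [0.005, 0.966, -0.016, 0.258]
contact_force: [-0.2, 0.1, -0.3]
width: -0.0002
gripper_force: 0.0
```

```bash
python3 - <<'E'
from plan import *
state(); w=where(0,0)-[40,-28.7,-18.5]; print("tcp rel clamp",w, "corner x,h",w[0]-11,w[2]-11)
E
```

```text
t 14.1 p [0.5811 0.0182 0.2037] q [ 0.0046  0.9659 -0.0163  0.2582] F [-0.1641  0.0878 -0.3154] w -0.0002059526543804495 gf 0.0 J [-0.1119  0.0924  1.9751  0.0731  0.5541  1.4407]
tcp rel clamp [ 24.6998   0.0217 103.175 ] corner x,h 13.69981461796722 92.17496856393404
```

drive_tool --rows '[[[0, 0, 0], [-0.8, 0.02, -0.57], 0], [[0, 0, 0], [-1.06, 0.04, -0.69], 0], [[0, 0, 0], [-0.8, 0.03, -0.97], 0], [[0, 0, 0], [-0.48, 0.02, -1.17], 0], [[0, 0, 0], [-0.12, 0, -1.26], 0], [[0, 0, 0], [0.19, -0.01, -1.03], 0], [[0, 0, 0], [0.24, -0.01, -0.58], 0], [[0, 0, 0], [0, 0, 0], 0]]'

```text
clock: 15.1
position: [0.5503, 0.0195, 0.1398]
ee_rot: [0.004, 0.967, -0.016, 0.256]
contact_force: [-14.2, -0.5, 16.9]
width: -0.0001
gripper_force: 10.8
```

```bash
python3 - <<'E'
from plan import *
state(); w=where(0,0)-[40,-28.7,-18.5]; print("tcp rel clamp",w, "corner x,h",w[0]-11,w[2]-11)
E
```

```text
t 15.1 p [0.5503 0.0195 0.1398] q [ 0.0044  0.9665 -0.016   0.2561] F [-14.2046  -0.4533  16.8511] w -9.57796098404204e-05 gf 10.787206976674497 J [-0.118   0.1319  2.1271  0.1159  0.3683  1.3887]
tcp rel clamp [-33.927    0.1537  63.2633] corner x,h -44.92702881245531 52.26332688802748
```

drive_tool --rows '[[[0, 0, 0], [-3, 0.1, 5.2], 0], [[0, 0, 0], [0, -4, 1.5], 2], [[0.006, 0.175, 0], [0.5, -5.5, 0], 8.5], [[0.006, 0.175, 0], [0.5, -5.5, 0], 8.5], [[0.006, 0.174, 0], [0.5, -5.5, 0], 8.5], [[0, 0, 0.152], [0.5, -5.5, -1.2], 8.5], [[0, 0, 0.152], [0.5, -5.5, -1.2], 8.5], [[0, 0, 0.152], [0.5, -3.7, -1], 8.5]]'

```text
clock: 16.1
position: [0.5522, -0.334, 0.1708]
ee_rot: [-0.001, 0.977, 0.211, -0.002]
contact_force: [-0.5, -0.0, 0.4]
width: 0.0848
gripper_force: 0.0
```

drive_tool --rows '[[[0, 0, 0], [0, 0, 0], 8.5], [[0, 0, 0], [0, 0, 0], 8.5], [[0, 0, 0], [0, 0, 0], 8.5]]'

```text
clock: 16.48
position: [0.5528, -0.3306, 0.1735]
ee_rot: [0.0, 0.978, 0.21, -0.001]
contact_force: [-0.1, -0.3, 0.8]
width: 0.0851
gripper_force: 0.0
```

```bash
python3 - <<'E'
from plan import *
state(); C=cal("wrist"); im=eyes.get_image("wrist")[:,:,::-1]; cv2.imwrite("pics/w10.png",im); np.savez("w10.npz",K=C[0],k=C[1],V=C[2])
print("cam",-C[2][:3,:3].T@C[2][:3,3]); print(proj(C,[[.62,-.30,z] for z in (0,.05,.099)]))
g=im.astype(int).mean(2).astype(int); print(tool()[1].as_matrix())
u,v=proj(C,[.62,-.30,.05])[0].astype(int)
for r in range(v-40,v+41,2): print(r,*g[r,u-44:u+45:2])
print(u-44)
E
```

```text
t 16.475 p [ 0.5528 -0.3306  0.1735] q [ 0.      0.9777  0.2099 -0.0013] F [-0.0703 -0.3156  0.8134] w 0.08510945588371627 gf 0.0 J [-0.6458  0.4215  1.4551 -0.0021  1.2666  0.5027]
cam [ 0.6217 -0.3005  0.3043]
[[318.143  102.4916]
 [317.8831 102.7937]
 [317.5058 103.2324]]
[[ 0.9118  0.4107 -0.0021]
 [ 0.4107 -0.9118 -0.001 ]
 [-0.0023  0.0001 -1.    ]]
62 53 55 59 59 55 55 55 57 57 54 54 54 57 59 55 57 56 54 64 98 143 140 133 130 130 131 132 127 128 129 134 135 133 129 125 132 136 129 128 124 124 136 137 132 127
64 58 59 55 59 56 56 60 58 54 54 55 56 57 59 60 57 58 58 57 75 137 133 131 124 125 132 136 132 129 128 131 133 136 137 133 131 129 130 124 121 121 133 135 132 126
66 57 60 54 56 59 59 59 57 55 57 56 55 56 56 62 62 61 59 59 55 106 137 134 126 124 129 131 131 128 126 128 131 135 137 133 128 123 128 126 121 123 131 134 130 125
68 56 55 54 58 55 59 62 59 55 59 59 57 54 59 61 60 59 56 58 58 94 131 137 131 126 123 127 128 126 123 124 128 135 135 131 128 129 133 128 124 121 128 131 132 131
70 59 56 56 57 55 56 55 61 55 57 58 57 53 56 58 58 58 56 56 56 53 62 134 134 128 127 128 12
[... 4798 characters left out ...]
34 54 56 58 58 56 53 54 55 54 60 57 55 57 59 61 60 64 61 61 61 58 58 55 55 55 55 56 57 55 53 51 47 48 46 49 47 52 51 52 55 51 53 50 52 54
136 50 56 50 52 54 52 55 55 56 53 56 56 53 54 57 56 61 63 61 59 57 58 57 57 56 54 57 56 55 52 51 49 51 50 49 60 110 62 55 51 50 53 53 50 53
138 55 55 51 51 50 54 52 53 54 58 57 54 52 53 53 57 61 61 61 58 60 59 61 54 56 58 56 57 53 56 54 54 50 53 51 99 104 51 54 54 53 52 55 54 53
140 50 52 53 50 55 56 57 52 55 59 58 56 55 53 56 56 56 59 56 54 60 56 57 57 58 61 58 59 58 62 54 56 51 52 52 78 80 56 52 55 54 55 56 57 52
142 53 55 53 55 57 56 55 55 54 56 52 56 54 54 54 58 57 58 55 56 54 53 55 56 55 59 59 61 61 58 56 52 56 55 53 92 126 53 52 55 56 60 57 60 57
273
```

```bash
python3 - <<'E'
from plan import *
d=np.load("w10.npz"); C=(d["K"],float(d["k"]),d["V"]); g=cv2.imread("pics/w10.png",0)
roi=np.zeros_like(g); roi[90:124,303:342]=255
m=((g<32)&(roi>0)).astype(np.uint8); n,l,s,c=cv2.connectedComponentsWithStats(m); i=1+s[1:,4].argmax()
q=cv2.moments((l==i).astype(np.uint8),True); print("lever",c[i],s[i],"angle",.5*np.arctan2(2*q["mu11"],q["mu20"]-q["mu02"]),cv2.minAreaRect(np.argwhere(l==i)[:,::-1].astype(np.float32)))
print("lever xy",onplane(C,c[i],.099)); 
for z in (.04,.059): print("body",onplane(C,(321.5,107.3),z))
print(tool()[0])
E
```

```text
lever [321.4252 109.2193] [310 102  24  16 301] angle -0.10479671285054833 ((321.5, 109.5), (15.0, 23.0), 90.0)
lever xy [ 0.6177 -0.3037  0.099 ]
body [ 0.618 -0.304  0.04 ]
body [ 0.6182 -0.3038  0.059 ]
[ 0.5529 -0.3306  0.1738]
```

drive_tool --rows '[[[0, 0, 0.08], [3.25, 1.34, 0], 8.5], [[0, 0, 0], [3.25, 1.34, 0], 8.5], [[0, 0, 0], [0, 0, -4], 8.5], [[0, 0, 0], [0, 0, -4], 8.5], [[0, 0, 0], [0, 0, -3], 8.5], [[0, 0, 0], [0, 0, -1.6], 8.5], [[0, 0, 0], [0, 0, 0], 8.5], [[0, 0, 0], [0, 0, 0], 8.5]]'

```text
clock: 17.52
position: [0.6189, -0.3055, 0.049]
ee_rot: [0.001, 0.969, 0.249, -0.0]
contact_force: [-0.1, 0.0, -0.2]
width: 0.0851
gripper_force: 0.0
```

```bash
python3 - <<'E'
from plan import *
s=state(); print((np.array([.618,-.3038,.045])-s["position"])*100)
E
```

```text
t 17.525 p [ 0.6189 -0.3055  0.049 ] q [ 0.0014  0.9686  0.2486 -0.0002] F [-0.0687  0.034  -0.2151] w 0.08513414095205617 gf 0.0 J [-0.558   0.5865  1.4957 -0.0027  1.0577  0.5116]
[-0.0931  0.1686 -0.4037]
```

drive_tool --rows '[[[0, 0, 0], [-0.09, 0.17, -0.38], 8.5], [[0, 0, 0], [0, 0, 0], 4], [[0, 0, 0], [0, 0, 0], 2], [[0, 0, 0], [0, 0, 0], 1.5], [[0, 0, 0], [0, 0, 0], 1.5], [[0, 0, 0], [0, 0, 0], 1.5]]' --force 60

```text
clock: 18.27
position: [0.6171, -0.3034, 0.0439]
ee_rot: [0.0, 0.969, 0.248, -0.001]
contact_force: [-1.0, 0.5, 2.2]
width: 0.0209
gripper_force: 59.3
```

```bash
python3 - <<'E'
from plan import *
s=state(); r=tool()[1]; print("dx",r.inv().apply(np.array([.618,-.3038,.045])-s["position"])*1000)
m=Rt.as_matrix(); t=pt(P,-.0396,-.165,-.0173)-.045*m[:,2]; print("target tcp",t,(t-s["position"])*100, (Rt*R.from_euler("y",0)*r.inv()).as_rotvec(), r.as_euler("zyx"))
E
```

```text
t 18.275 p [ 0.6171 -0.3034  0.0439] q [ 0.0005  0.9686  0.2485 -0.0011] F [-1.0216  0.5407  2.1668] w 0.020912508353574756 gf 59.34640349383699 J [-0.5569  0.5894  1.5049 -0.0026  1.048   0.513 ]
dx [ 0.5697  0.7523 -1.1032]
target tcp [ 0.5144 -0.1158  0.1022] [-10.2743  18.7627   5.8291] [ 0.1234 -0.5177 -0.5254] [-0.5022 -0.0018  3.1401]
```

drive_tool --rows '[[[0, 0, 0], [0, 0, 3], 1.5], [[0, 0, -0.18], [0, 0, 5], 1.5], [[0, 0, -0.18], [-2, 2, 4], 1.5], [[0, 0, -0.178], [-2, 3, 2], 1.5], [[-0.006, -0.175, 0], [-2, 3, 0], 1.5], [[-0.006, -0.175, 0], [-2, 3, 0], 1.5], [[-0.006, -0.174, 0], [-2.3, 2, 0], 1.5], [[0, 0, 0], [0, 0, 0], 1.5]]'

```text
clock: 19.27
position: [0.5031, -0.1652, 0.1756]
ee_rot: [-0.002, 0.968, -0.018, 0.249]
contact_force: [0.2, -0.6, -2.8]
width: 0.0207
gripper_force: 59.4
```

drive_tool --rows '[[[0, 0, 0], [0, 0, 0], 1.5], [[0, 0, 0], [0, 0, 0], 1.5]]'

```text
clock: 19.52
position: [0.5169, -0.1754, 0.1852]
ee_rot: [0.005, 0.966, -0.017, 0.258]
contact_force: [0.3, -0.3, -2.0]
width: 0.021
gripper_force: 59.4
```

```bash
python3 - <<'E'
from plan import *
state(); print(where(.0006,.0439)); print(go(-.0396,-.165,-.0173,.0006,.0439))
C=cal("wrist"); im=eyes.get_image("wrist")[:,:,::-1]; cv2.imwrite("pics/w11.png",im); np.savez("w11.npz",K=C[0],k=C[1],V=C[2])
g=im.mean(2).astype(int); p,r=tool(); r=r.as_matrix(); o=p+.0439*r[:,2]+.0006*r[:,0]
a=proj(C,[o+r@[.0125,.0125,0],o+r@[.0125,-.0125,0],o+r@[.0125,.0125,-.008],o+r@[.0125,-.0125,-.008]]); print(a)
v=int(a[0,1]); print(*g[v-8:v+9,320]); print(*g[v+3,288:352])
for y in (-.12,-.1):
    b=proj(C,[pt(P,s,y,0) for s in (.0475,.0325,-.0325,-.0475)]); print(b)
    for k in (0,2):
        u,v=b[k]; u=int(u); v=int(v); print("col",u,v-8,*g[v-8:v+38,u])
b=proj(C,[pt(P,-.01,-.13,0)])[0]; print(b,*g[int(b[1]),int(b[0])-12:int(b[0])+13])
E
```

```text
t 19.525 p [ 0.5169 -0.1754  0.1852] q [ 0.0051  0.966  -0.0166  0.2578] F [ 0.3403 -0.3241 -2.0325] w 0.020991929179230293 gf 59.43602561746957 J [-0.6435  0.0759  2.0492  0.4985  0.636   0.614 ]
[   6.4145 -224.5087   53.3941]
(array([-0.2444,  5.9609, -8.4275]), array([ 0.0012, -0.002 , -0.001 ]))
[[339.4057 213.2238]
 [296.2365 213.1778]
 [340.2694 218.0323]
 [295.2448 217.9842]]
131 130 126 123 124 124 120 117 103 55 38 47 61 80 85 83 82
112 114 113 117 117 114 116 119 122 104 53 38 46 50 47 47 48 46 46 51 46 47 49 47 47 47 45 48 44 47 44 48 47 46 46 45 45 48 46 44 44 45 46 45 44 43 40 43 43 40 40 44 56 90 115 116 113 114 116 116 117 116 118 115
[[173.2972 150.123 ]
 [175.854  170.5746]
 [186.492  251.1373]
 [188.8286 267.9696]]
col 173 142 191 190 193 188 188 190 190 164 112 84 87 86 79 106 172 200 203 200 199 198 196 198 198 197 197 202 197 145 126 173 194 198 196 191 191 190 191 194 197 197 196 193 194 197 197 196
col 186 243 196 191 193 196 200 201 191 176 185 197 199 196 195 196 200 197 196 195 197 187 128 112 110 96 102 179 193 190 191 191 191 191 196 191 189 191 188 189 189 193 196 196 194 190 190 190
[[146.2386 150.2616]
 [149.2512 170.6221]
 [161.8083 250.8901]
 [164.5704 267.6726]]
col 146 142 190 191 190 190 187 190 191 177 135 97 87 87 81 99 163 198 202 201 197 198 199 201 198 198 199 204 199 157 130 168 194 198 196 192 192 193 193 194 197 197 195 192 195 199 197 195
col 161 242 194 193 191 191 195 199 199 196 173 188 196 198 196 195 196 199 198 193 193 199 180 110 92 101 111 144 185 193 189 191 189 193 192 191 189 189 192 192 192 192 194 196 198 195 191 190
[195.67   224.7608] 195 192 193 194 194 194 193 194 195 193 195 194 179 138 84 69 98 111 77 60 69 90 98 74 62
```

drive_tool --rows '[[[0, 0, 0], [-0.1, 2, -2.8], 1.5], [[0, 0, 0], [-0.1, 2, -2.8], 1.5], [[0, 0, 0], [0, 1.96, -2.8], 1.5], [[0, 0, 0], [0, 0, 0], 1.5], [[0, 0, 0], [0, 0, 0], 1.5], [[0, 0, 0], [0, 0, 0], 1.5]]'

```text
clock: 20.32
position: [0.5143, -0.1156, 0.1014]
ee_rot: [0.005, 0.966, -0.017, 0.258]
contact_force: [0.0, -0.4, -2.2]
width: 0.0212
gripper_force: 59.5
```

```bash
python3 - <<'E'
from plan import *
state(); print(where(.0006,.0439)); print(go(-.0394,-.165,-.0173,.0006,.0439))
E
```

```text
t 20.325 p [ 0.5143 -0.1156  0.1014] q [ 0.0051  0.9659 -0.0172  0.2584] F [ 0.0327 -0.4022 -2.2188] w 0.02121557222935128 gf 59.48627830075566 J [-0.5087  0.1694  2.2245  0.7115  0.3545  0.4733]
[ -39.5589 -164.8121  -16.865 ]
(array([ 0.0316, -0.0234, -0.0316]), array([ 0.0009, -0.0009, -0.    ]))
```

drive_tool --rows '[[[0, 0, 0], [0.06, 0.9, -0.03], 1.5], [[0, 0, 0], [0.03, 0.9, 0], 1.5], [[0, 0, 0], [0.03, 0.9, 0], 1.5], [[0, 0, 0], [0.02, 0.6, 0], 1.5], [[0, 0, 0], [0, 0, 0], 1.5], [[0, 0, 0], [0, 0, 0], 1.5]]'

```text
clock: 21.08
position: [0.5139, -0.0808, 0.0993]
ee_rot: [0.004, 0.966, -0.017, 0.257]
contact_force: [0.3, -0.4, -3.1]
width: 0.0209
gripper_force: 59.6
```

```bash
python3 - <<'E'
from plan import *
state(); print(where(.0006,.0439)); print(go(-.0394,-.0337,-.0173,.0006,.0439))
E
```

```text
t 21.075 p [ 0.5139 -0.0808  0.0993] q [ 0.004   0.9663 -0.0169  0.2567] F [ 0.2734 -0.4044 -3.0516] w 0.020899542796778928 gf 59.595927328336984 J [-0.4196  0.1612  2.2423  0.654   0.3127  0.603 ]
[ -42.1625 -129.995   -17.8415]
(array([0.5409, 9.6227, 0.1754]), array([-0.0012, -0.0043, -0.0011]))
```

drive_tool --rows '[[[0, 0, 0], [0, 0, 0], 1.5], [[0, 0, 0], [0, 0, 0], 1.5]]'

```text
clock: 21.32
position: [0.5139, -0.0812, 0.0993]
ee_rot: [0.004, 0.966, -0.017, 0.257]
contact_force: [0.4, -0.1, -1.8]
width: 0.021
gripper_force: 59.6
```

```bash
python3 - <<'E'
from plan import *
state(); print(where(.0006,.0439)); print(go(-.0394,-.0337,-.0173,.0006,.0439))
E
```

```text
t 21.325 p [ 0.5139 -0.0812  0.0993] q [ 0.004   0.9663 -0.0173  0.2567] F [ 0.4412 -0.0511 -1.7673] w 0.020980353421936417 gf 59.594609266205225 J [-0.4203  0.1613  2.2422  0.6541  0.3127  0.603 ]
[ -42.149  -130.3616  -17.8526]
(array([0.5405, 9.658 , 0.1757]), array([-0.0013, -0.0042, -0.0004]))
```

drive_tool --rows '[[[0, -0.004, 0], [0.19, 0, 0.17], 1.5], [[0, 0, 0], [0.03, 0.8, 0], 1.5], [[0, 0, 0], [0.03, 0.8, 0], 1.5], [[0, 0, 0], [0.03, 0.8, 0], 1.5], [[0, 0, 0], [0.03, 0.8, 0], 1.5], [[0, 0, 0], [0.03, 0.8, 0], 1.5], [[0, 0, 0], [0, 0, 0], 1.5], [[0, 0, 0], [0, 0, 0], 1.5]]'

```text
clock: 22.32
position: [0.5174, -0.0411, 0.1011]
ee_rot: [0.004, 0.966, -0.017, 0.259]
contact_force: [0.2, -0.4, -2.3]
width: 0.021
gripper_force: 59.6
```

```bash
python3 - <<'E'
from plan import *
state(); print(where(.0006,.0439)); print(go(-.0394,-.0307,-.0173,.0006,.0439))
E
```

```text
t 22.325 p [ 0.5174 -0.0411  0.1011] q [ 0.004   0.9658 -0.0171  0.2588] F [ 0.1987 -0.4203 -2.3383] w 0.02100362021559198 gf 59.61604692740366 J [-0.3071  0.1536  2.2486  0.5356  0.2681  0.8145]
[-39.2325 -90.2221 -17.3159]
(array([ 0.1983,  5.9546, -0.0069]), array([-0.001 ,  0.0001, -0.0008]))
```

drive_tool --rows '[[[0, 0, 0], [0.03, 0.8, 0], 1.5], [[0, 0, 0], [0.03, 0.8, 0], 1.5], [[0, 0, 0], [0.03, 0.8, 0], 1.5], [[0, 0, 0], [0.02, 0.8, 0], 1.5], [[0, 0, 0], [0, 0, 0], 1.5], [[0, 0, 0], [0, 0, 0], 1.5]]'

```text
clock: 23.08
position: [0.5186, -0.0093, 0.1011]
ee_rot: [0.004, 0.966, -0.017, 0.259]
contact_force: [0.6, -0.7, -2.0]
width: 0.0211
gripper_force: 59.6
```

```bash
python3 - <<'E'
from plan import *
state(); print(where(.0006,.0439)); print(go(-.0394,-.0307,-.0173,.0006,.0439))
E
```

```text
t 23.075 p [ 0.5186 -0.0093  0.1011] q [ 0.004   0.9658 -0.0173  0.2588] F [ 0.5746 -0.7471 -1.9725] w 0.02111495355446224 gf 59.61791573907249 J [-0.2143  0.1528  2.2499  0.3885  0.2397  1.0376]
[-39.2556 -58.3863 -17.3252]
(array([ 0.0856,  2.7725, -0.005 ]), array([-0.0011,  0.    , -0.0004]))
```

drive_tool --rows '[[[0, 0, 0], [0.03, 0.8, 0], 1.5], [[0, 0, 0], [0.03, 0.8, 0], 1.5], [[0, 0, 0], [0.03, 0.8, 0], 1.5], [[0, 0, 0], [0.01, 0.4, 0], 1.5], [[0, 0, 0], [0, 0.12, 0], 1.5], [[0, 0, 0], [0, 0.12, 0], 1.5], [[0, 0, 0], [0, 0.12, 0], 1.5], [[0, 0, 0], [0, 0, 0], 1.5]]'

```text
clock: 24.08
position: [0.5195, 0.0206, 0.101]
ee_rot: [0.005, 0.966, -0.017, 0.259]
contact_force: [-3.3, -13.7, -1.7]
width: 0.0211
gripper_force: 60.2
```

```bash
python3 - <<'E'
from plan import *
state(); print(where(.0006,.0439))
E
```

```text
t 24.075 p [0.5195 0.0206 0.101 ] q [ 0.0053  0.9657 -0.0173  0.2591] F [ -3.3356 -13.6533  -1.6585] w 0.021051906090557074 gf 60.17438302282244 J [-0.1235  0.1556  2.2467  0.1959  0.2207  1.3032]
[-39.4067 -28.5386 -17.3102]
```

The second clamp is home too: contact at y = −28.5 mm with 13.7 N. I release it and set up behind its lever.

drive_tool --rows '[[[0, 0, 0], [0, -0.12, 0], 1.5], [[0, 0, 0], [0, 0, 0], 4], [[0, 0, 0], [0, 0, 0], 4], [[0, 0, 0], [-1.0, 0.03, 1.73], 4], [[0, 0, 0], [-1.5, 0.05, 2.6], 4], [[0, 0, 0], [-1.5, 0.05, 2.6], 4], [[0, 0, 0], [2.1, -0.07, 1.2], 0.5], [[0, 0, 0], [0, 0, 0], 0]]'

```text
clock: 25.08
position: [0.5028, 0.022, 0.1847]
ee_rot: [0.004, 0.965, -0.017, 0.261]
contact_force: [-0.5, 0.5, -1.0]
width: 0.0044
gripper_force: 0.0
```

drive_tool --rows '[[[0, 0, 0], [0, 0, 0], 0], [[0, 0, 0], [0, 0, 0], 0]]'

```text
clock: 25.32
position: [0.4992, 0.0223, 0.181]
ee_rot: [0.004, 0.966, -0.017, 0.257]
contact_force: [0.1, -0.3, 0.7]
width: 0.0001
gripper_force: 0.0
```

```bash
python3 - <<'E'
from plan import *
state(); w=where(0,0)-[-40,-28.7,-18.5]; print("tcp rel clamp",w, "corner x,h",w[0]-11,w[2]-11)
m=Rt.as_matrix(); print("shift to (13,92)",((24-w[0])*m[:,0]-(103-w[2])*m[:,2]-(0-w[1])*m[:,1])/10, (Rt*tool()[1].inv()).as_rotvec())
C=cal("wrist"); im=eyes.get_image("wrist")[:,:,::-1]; cv2.imwrite("pics/w12.png",im)
E
```

```text
t 25.325 p [0.4992 0.0223 0.181 ] q [ 0.0038  0.9662 -0.017   0.2574] F [ 0.1446 -0.2711  0.7303] w 7.671539897758315e-05 gf 0.0 J [-0.1292 -0.0067  2.1497  0.1041  0.4821  1.3973]
tcp rel clamp [ 22.3376   1.153  124.5463] corner x,h 11.337583074423637 113.54631388329383
shift to (13,92) [ 1.2164 -0.159  -1.7828] [-0.0016 -0.0029 -0.001 ]
```

drive_tool --rows '[[[0, 0, 0], [1.22, -0.16, -1.78], 0], [[0, 0, 0], [0, 0, 0], 0], [[0, 0, 0], [0, 0, 0], 0], [[0, 0, 0], [0, 0, 0], 0]]'

```text
clock: 25.88
position: [0.5125, 0.0205, 0.165]
ee_rot: [0.004, 0.966, -0.017, 0.259]
contact_force: [-1.2, -0.5, -0.1]
width: 0.0002
gripper_force: 0.0
```

```bash
python3 - <<'E'
from plan import *
state(); w=where(0,0)-[-40,-28.7,-18.5]; print("tcp rel clamp",w, "corner x,h",w[0]-11,w[2]-11)
E
```

```text
t 25.875 p [0.5125 0.0205 0.165 ] q [ 0.004   0.9657 -0.017   0.2589] F [-1.2323 -0.4889 -0.0653] w 0.0001676834063199693 gf 0.0 J [-0.1293  0.0366  2.1581  0.1163  0.4275  1.3837]
tcp rel clamp [ 25.898   -0.1648 103.9548] corner x,h 14.8979501106582 92.95476099158219
```

drive_tool --rows '[[[0, 0, 0], [-0.87, 0.02, -0.69], 0], [[0, 0, 0], [-1.06, 0.04, -0.69], 0], [[0, 0, 0], [-0.8, 0.03, -0.97], 0], [[0, 0, 0], [-0.48, 0.02, -1.17], 0], [[0, 0, 0], [-0.12, 0, -1.26], 0], [[0, 0, 0], [0.19, -0.01, -1.03], 0], [[0, 0, 0], [0.24, -0.01, -0.58], 0], [[0, 0, 0], [0, 0, 0], 0]]'

```text
clock: 26.88
position: [0.4807, 0.0219, 0.0995]
ee_rot: [0.004, 0.966, -0.017, 0.257]
contact_force: [-14.4, -1.4, 18.8]
width: 0.0002
gripper_force: 11.6
```

```bash
python3 - <<'E'
from plan import *
state(); w=where(0,0)-[-40,-28.7,-18.5]; print("tcp rel clamp",w, "corner x,h",w[0]-11,w[2]-11)
E
```

```text
t 26.875 p [0.4807 0.0219 0.0995] q [ 0.0035  0.9663 -0.0169  0.2567] F [-14.4251  -1.384   18.8145] w 0.00020983360126720075 gf 11.564545459114015 J [-0.1389  0.1061  2.3163  0.2598  0.2092  1.2266]
tcp rel clamp [-34.3686   0.0869  63.1207] corner x,h -45.36859364839836 52.12069036085016
```

drive_tool --rows '[[[0, 0, 0], [-2.5, 0.1, 4.3], 0], [[0, 0, 0], [-2.5, 0.1, 4.3], 0], [[0, 0, 0], [2, -5, 2.5], 0], [[0, 0, 0], [2, -5, 2.5], 0], [[0, 0, 0], [0, -2, 1], 0], [[0, 0, 0], [0, 0, 0], 0], [[0, 0, 0], [0, 0, 0], 0], [[0, 0, 0], [0, 0, 0], 0]]'

```text
clock: 27.88
position: [0.4727, -0.0951, 0.2453]
ee_rot: [0.003, 0.966, -0.016, 0.258]
contact_force: [-0.2, -0.1, -0.4]
width: -0.0001
gripper_force: 0.0
```

```bash
python3 - <<'E'
from plan import *
state(); C=cal("wrist"); im=eyes.get_image("wrist")[:,:,::-1]; cv2.imwrite("pics/w13.png",im)
b=proj(C,[pt(P,s,-.0287,.03) for s in (.04,-.04)]); print(b)
x0=max(int(b[:,0].mean())-100,0); y0=int(max(0,min(b[:,1].mean()-75,250)))
cv2.imwrite("pics/d.png",cv2.resize(im[y0:y0+150,x0:x0+200],None,fx=4,fy=4,interpolation=cv2.INTER_CUBIC)); print(x0,y0)
print("tips if flat",proj(C,[pt(P,s-.05,-.0287,.0305) for s in (.04,-.04)]))
E
```

```text
t 27.875 p [ 0.4727 -0.0951  0.2453] q [ 0.0031  0.9661 -0.0165  0.2576] F [-0.238  -0.1295 -0.3867] w -5.5976462506027747e-05 gf 0.0 J [-0.5202 -0.1068  2.0543  0.3492  0.7565  0.8827]
[[182.2644 138.4642]
 [192.7227 225.6751]]
87 107
tips if flat [[188.6667 194.7568]
 [198.6745 273.6544]]
```

View pics/d.png

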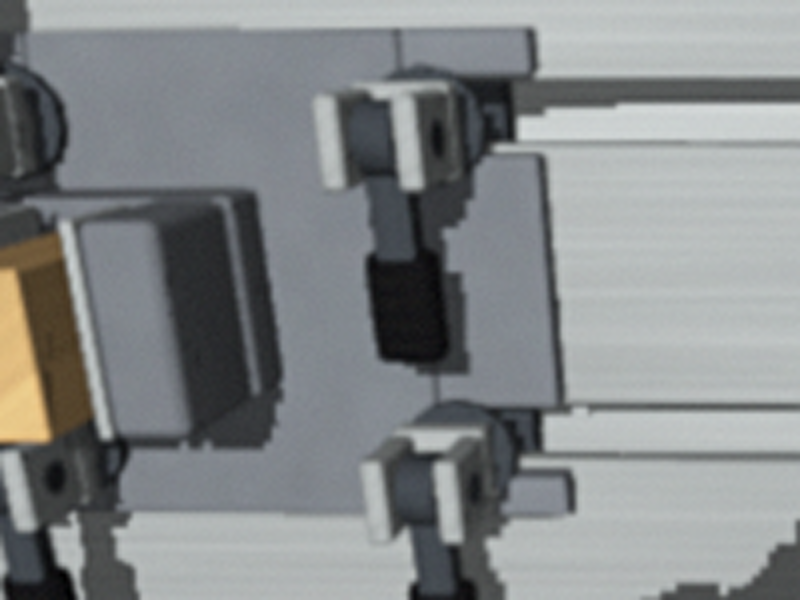

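Both levers lie flat down-slope and both clamps sit in their feet. The upper lever tip is at (188.8,197) against (188.7,194.8) predicted for flat. The lower clamp looks the same, though its tip is outside the crop. The arm touches nothing, so I hand in.

```bash
python3 -c "
from rig import job
print(job.sign_off())"
```

```text
the job is handed in; nothing more can be done
None
```

Both clamps are home in the right feet with their levers thrown flat, the arm is clear, and the job was handed in at about 28 s; sign-off returned no verdict.

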